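# Queue the sample jars by size beside the moisture analyser

## Robot

A 7-joint arm with a two-finger parallel gripper is mounted at the origin on the work surface. World frame = base frame: x ahead of the robot, y to its left, z up, the work surface at z = 0. Lengths are in mm, angles in rad, forces in N, time in s.
With the tool pointing down it reaches from about 400 to 850 mm from the base axis. Payload 10.4 kg.
Tool frame: the origin (TCP) lies midway between the tips of the shut fingers; the grasp point (between the pads) lies 19 mm behind it; z points along the fingers, y is the line along which they close (so a half turn about z gives the same grasp; the last joint's range is limited). The gripper opens to 87 mm and grips with 3 to 60 N. Pads are 19 mm wide; open, the fingers measure 117 mm over their backs; the gripper's body (75 mm by 190 mm) begins 51 mm behind the grasp point.
Start: joints at [-1.174, 0.332, -0.065, 1.46, 0.022, 1.35, -0.088], TCP at [254.726, 570.76, 222.576] pointing down, gripper open.
Joint ranges: [-2.6, 2.6], [-0.5, 2.12], [-1.47, 1.34], [0.16, 2.42], [-1.27, 4.41], [0.06, 2.06], [-2.6, 2.6]. Speed limits (rad/s): [2.22, 2.22, 2.79, 2.79, 3.14, 3.14, 3.14].

## Interface

Orientations are given as a rotation vector (axis times angle).
In Python, from station import manip, cams, nets gives the robot as it stands.
- The arm moves only by the tool servo_tool, never from a script. Its argument "motion" is a list of rows, each an object with "slide": the shift along the world's x, y, z in mm, a list of three; "roll": the turn about the world's z in rad; "claw": the opening, from 0 (shut) to 1 (fully open). In form: [{"slide": [tx, ty, tz], "roll": roll, "claw": claw}, ...]. A call has 1 to 20 rows; each row shifts and turns the commanded pose from where the row before left it; what a row does not reach is not made up. A row lasts 1/12 s, in which the tool goes at most 41.7 mm and 7.16 degrees, less where a joint would pass 70% of its speed; a pose out of reach is approached as far as the arm can. A call with a gripper value outside its range is refused whole. The fingers move at their own pace and stop on an object; "newtons" is the grip in N (left out, the last holds). Time passes only in rows, so rows that do not move let the fingers close. It gives the time, the measured TCP pose, the force, the opening and the grip force at its end, in the units of the state.
- manip.observe(): the state, without advancing time (a new reading comes with each control period).
- cams.snapshot(name): name is "scene" or "top" or "wrist"; returns a dict with "pixels" (400x640x3 uint8, red, green, blue), "fov_y" (degrees; the focal length in pixels is half the picture's height over the tangent of half this angle, whatever the lens; pixels are square), "cx", "cy" (the principal point, pixels), "R" (3x3) and "t" (3): a world point X has camera coordinates R X + t. Camera axes: x right, y down, z forward; pixel columns grow to the right and rows downward; lengths in mm; the calibration is good to about 2 mm. The wrist camera is an equidistant fisheye: a pixel r from the principal point sees the ray r / f radians off the axis. A picture is of the moment at which its call begins. There is no depth.
- manip.close_job(): hands the job in; it is judged then, once.
Trained networks look in a picture, given as the dict that the camera call returned (one of the last four; its "shot" number tells which), for a name from the list of things; names that differ only in an ending like _2 or _b are one class to them, and where a whole thing is asked for, a point or a joint stands for the part that bears it (a point fixed in the world has none). Each returns a list of dicts, best first, with "p" (0 to 1); they miss things now and then, are a little off and sometimes report something else, mostly with a low value. They report only what shows in the picture. A call takes as long as a camera call. They do not tell look-alikes from the thing itself.
- nets.trace(picture, name): "region" (400x640 bool, what is visible of it) and "box" ([left, top, width, height] in pixels, round what is visible of it).
The state is a dict: "clock": time; "q": joint angles; "qd": joint speeds; "joint_torque": joint torques, N m; "tcp_pos": TCP position; "ee_rot": TCP orientation; "wrist_force": force on the tool from outside, world axes, zero at the start; "moment": the same for the moment, N m; "finger_gap": finger opening in mm; "grasp_force": force on a finger pad.
Only numpy, scipy, OpenCV 4.12 (cv2) and the standard library are available. Lean on these libraries where they do the work, as an engineer would, in place of code of your own. Each camera call takes 0.05 s, during which the arm holds its last target. There are 200 camera calls.

## Task

Line the four blue-lidded sample jars up in order of size on the four marks of the aluminium strip, one jar centred on each mark: the smallest next to the green block, growing to the largest next to the red block. Keep the jars upright and set them down gently, since they are glass.

Things in the scene. Friction and masses are not known exactly. Their poses are not given: they have to be found in the camera images.
- jar_a: The smallest of four loose closed sample jars: upright round clear glass jar with white granules and a flat blue lid, straight sided, lid as wide as the jar, 30 mm in diameter and 40 mm high overall. Origin: centre of its underside; z up along its axis. It starts standing on the table (z = 0). Rigid, lid fixed, about 40 g give or take a third.
- jar_b: The second smallest of four loose closed sample jars: upright round clear glass jar with white granules and a flat blue lid, straight sided, lid as wide as the jar, 40 mm in diameter and 54 mm high overall. Origin: centre of its underside; z up along its axis. It starts standing on the table (z = 0). Rigid, lid fixed, about 85 g give or take a third.
- jar_c: The second largest of four loose closed sample jars: upright round clear glass jar with white granules and a flat blue lid, straight sided, lid as wide as the jar, 50 mm in diameter and 70 mm high overall. Origin: centre of its underside; z up along its axis. It starts standing on the table (z = 0). Rigid, lid fixed, about 160 g give or take a third.
- jar_d: The largest of four loose closed sample jars: upright round clear glass jar with white granules and a flat blue lid, straight sided, lid as wide as the jar, 60 mm in diameter and 88 mm high overall. Origin: centre of its underside; z up along its axis. It starts standing on the table (z = 0). Rigid, lid fixed, about 280 g give or take a third.
- mark_1: The leftmost (most +y) of four equal flat yellow marks, 70 mm across, black rim and centre dot, 82 to 102 mm apart in a straight row on the fixed aluminium strip (80 x 420 x 6 mm, lying roughly left-right). Origin: mark's centre on the strip's top, 6 mm above the table; x across the strip, away from the robot, y along the row to the left. Printed, no thickness.
- mark_2: The second from the left (+y) of four equal flat yellow marks, 70 mm across, black rim and centre dot, 82 to 102 mm apart in a straight row on the fixed aluminium strip (80 x 420 x 6 mm, lying roughly left-right). Origin: mark's centre on the strip's top, 6 mm above the table; x across the strip, away from the robot, y along the row to the left. Printed, no thickness.
- mark_3: The third from the left (+y) of four equal flat yellow marks, 70 mm across, black rim and centre dot, 82 to 102 mm apart in a straight row on the fixed aluminium strip (80 x 420 x 6 mm, lying roughly left-right). Origin: mark's centre on the strip's top, 6 mm above the table; x across the strip, away from the robot, y along the row to the left. Printed, no thickness.
- mark_4: The rightmost (most -y) of four equal flat yellow marks, 70 mm across, black rim and centre dot, 82 to 102 mm apart in a straight row on the fixed aluminium strip (80 x 420 x 6 mm, lying roughly left-right). Origin: mark's centre on the strip's top, 6 mm above the table; x across the strip, away from the robot, y along the row to the left. Printed, no thickness.
- start_block: Green block fixed on the strip at one end of the row, left or right: 70 mm across the strip, 22 mm along the row, 14 mm high. Its centre is 51 to 61 mm beyond the outermost mark's centre; a red block of the same size stands at the other end. Origin: centre of its underside, 6 mm above the table; y axis along the row.
Not all that is in view belongs to the job. What is shaped like the jar_b but black or pink is not meant. Leave any black or turquoise look-alike of the jar_a alone.

How it is judged (in metres and radians):
At the end, for the whole second after the job is handed in: Each jar stands upright (within 0.08 rad), at rest, on the strip, its axis within 12 mm of the centre of its own mark; counted from the green block the jars are jar_a, jar_b, jar_c, jar_d (smallest to largest) (((horizontal distance between start_block and mark_1 below 0.1 m and horizontal distance between jar_a and mark_1 below 0.012 m and horizontal distance between jar_b and mark_2 below 0.012 m and horizontal distance between jar_c and mark_3 below 0.012 m and horizontal distance between jar_d and mark_4 below 0.012 m) or (horizontal distance between start_block and mark_4 below 0.1 m and horizontal distance between jar_a and mark_4 below 0.012 m and horizontal distance between jar_b and mark_3 below 0.012 m and horizontal distance between jar_c and mark_2 below 0.012 m and horizontal distance between jar_d and mark_1 below 0.012 m)) and height (world z) of jar_a between 0.003 and 0.01 m and angle between each of jar_a, jar_b, jar_c, jar_d's own z axis and vertical below 0.08 rad and linear speed of each of jar_a, jar_b, jar_c, jar_d below 0.02 m/s and height (world z) of jar_b between 0.003 and 0.01 m and height (world z) of jar_c between 0.003 and 0.01 m and height (world z) of jar_d between 0.003 and 0.01 m); the robot touches nothing.
It fails at once if a jar is tipped by more than 0.6 rad (angle between any of jar_a, jar_b, jar_c, jar_d's own z axis and vertical above 0.6 rad).
It fails at once if a jar is dropped or flung: it moves faster than 0.5 m/s with its underside less than 15 mm above the table ((height (world z) of jar_a below 0.015 m and linear speed of jar_a above 0.5 m/s) or (height (world z) of jar_b below 0.015 m and linear speed of jar_b above 0.5 m/s) or (height (world z) of jar_c below 0.015 m and linear speed of jar_c above 0.5 m/s) or (height (world z) of jar_d below 0.015 m and linear speed of jar_d above 0.5 m/s)).
It also fails if it takes over 112 s, if anything falls off the work surface, if the arm or the gripper's body presses on something with over 40 N, if the wrist force passes 120 N, or if a joint passes its speed limit or range.

## Working session

There is one attempt and no reset: what is moved stays moved. The work goes in short steps, Python scripts to look and compute and a tool call to move; the robot and the scene stay as the last step left them, time stands still between calls to the robot, and variables do not carry over. Pictures are saved under pics/ and viewed, at most 14 in all, crops included, and the job is handed in when it is done.

Besides the shell and the picture viewer there is one more tool, called after "Request:" as name(argument=value, ...) on one line, values as JSON. servo_tool: Moves the arm, as the interface text tells. Its arguments: {"type":"object","properties":{"motion":{"type":"array"},"newtons":{"type":"number"}},"required":["motion"]}

```bash
mkdir -p pics; cat > h.py <<'E'
import numpy as np, cv2
from station import manip, cams, nets
def snap(n, f=None):
    s=cams.snapshot(n)
    if f: cv2.imwrite('pics/'+f, s['pixels'][:,:,::-1])
    return s
def ray(s,u,v):
    f=200/np.tan(np.radians(s['fov_y'])/2)
    R=np.array(s['R']);t=np.array(s['t'])
    return -R.T@t, R.T@np.array([(u-s['cx'])/f,(v-s['cy'])/f,1])
def toz(s,u,v,z):
    c,d=ray(s,u,v); return (c+d*(z-c[2])/d[2])[:2]
def proj(s,X):
    f=200/np.tan(np.radians(s['fov_y'])/2)
    p=np.array(s['R'])@np.array(X)+np.array(s['t'])
    return np.array([s['cx']+f*p[0]/p[2], s['cy']+f*p[1]/p[2]])
E
python3 - <<'E'
from h import *
a=snap('top','top.png'); b=snap('scene','scene.png')
for s in (a,b): print(s['fov_y'],s['cx'],s['cy'],-np.array(s['R']).T@np.array(s['t']))
for n in ['jar_a','mark_1','start_block']:
    for d in nets.trace(a,n): 
        v,u=np.nonzero(d['region']); print(n,round(d['p'],2),d['box'],u.mean().round(1),v.mean().round(1),toz(a,u.mean(),v.mean(),6))
o=manip.observe(); print(o['tcp_pos'],o['ee_rot'],o['finger_gap'],o['clock'])
E
```

```text
49.12998942629315 325.76116889429545 206.99590741075806 [ 398.9015337   -30.9238506  1296.60020399]
56.950798525656054 318.0161489987154 201.64443028908585 [1115.78679546  283.56402271  774.23838373]
jar_a 0.9 [332.4, 155.6, 21.6, 23.2] 342.2 165.5 [ 676.92917455 -109.46087111]
jar_a 0.77 [160.8, 207.8, 27.8, 16.9] 174.9 214.0 [538.63327774 387.10041879]
jar_a 0.75 [453.8, 220.6, 19.0, 17.1] 465.6 227.4 [ 484.05458924 -472.11420951]
jar_a 0.66 [411.6, 224.0, 18.6, 15.7] 421.9 231.0 [ 475.8287407 -341.2108519]
jar_a 0.64 [433.4, 205.0, 17.5, 15.0] 439.9 211.6 [ 532.73433192 -397.90589718]
mark_1 0.88 [280.7, 215.7, 27.4, 18.4] 292.4 223.6 [504.40414822  41.69402862]
mark_1 0.88 [341.3, 216.8, 24.5, 21.7] 352.8 226.9 [ 491.55503588 -136.51714798]
mark_1 0.81 [245.4, 210.7, 28.9, 25.3] 260.8 222.1 [510.27077943 134.92032834]
mark_1 0.64 [312.9, 215.0, 23.1, 23.3] 323.5 225.3 [497.67032757 -49.95562636]
start_block 0.67 [234.2, 209.2, 11.5, 23.1] 240.4 221.3 [513.83302892 194.7627843 ]
[254.70500875 570.57459358 222.18554915] [-6.54696375e-01 -3.07250940e+00  9.60348015e-04] 87.05484943539365 0.25
```

View pics/top.png

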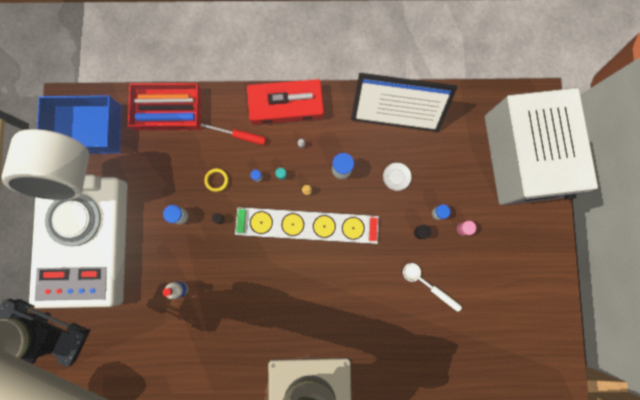

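View pics/scene.png

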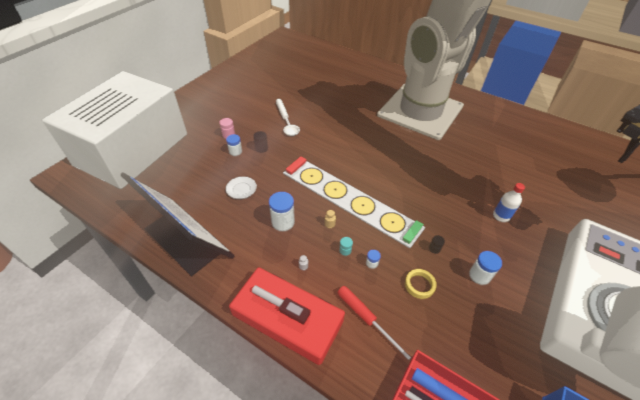

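The top view shows the strip at (306,225), with the green block on the left at (240,221). So mark_1 takes jar_a and mark_4 takes jar_d.

Candidates (top-view pixels):
- **jar_a:** blue (256,175). Look-alikes are turquoise (281,173) and black (218,218).
- **jar_b:** blue (443,212). Look-alikes are black (422,232) and pink (468,228).
- **jar_c:** blue (174,214).
- **jar_d:** blue (343,163).

I choose the blue-lidded ones.

```bash
cat > meas.py <<'E'
from h import *
from scipy.optimize import least_squares
a=snap('top'); b=snap('scene')
SEED={'a':((256,175),(373,256),15,40),'b':((443,212),(234,141),20,54),'c':((173,213),(488,261),25,70),'d':((343,161),(281,202),30,88)}
def comp(s,seed,lo,hi):
    hsv=cv2.cvtColor(s['pixels'],cv2.COLOR_RGB2HSV); m=cv2.inRange(hsv,lo,hi)
    n,l,st,c=cv2.connectedComponentsWithStats(m)
    best=min(range(1,n),key=lambda i:np.hypot(*(c[i]-seed))+ (100 if st[i][4]<12 else 0))
    return c[best],st[best]
def lid(s,x,y,r,h,th):
    P=[proj(s,[x+r*np.cos(t),y+r*np.sin(t),z]) for t in np.linspace(0,6.28,40) for z in (h,h-th)]
    hull=cv2.convexHull(np.float32(P)); m=cv2.moments(hull); return np.array([m['m10'],m['m01']])/m['m00'],m['m00']
for k,(p,q,r,h) in SEED.items():
    o=[comp(s,w,(100,110,60),(125,255,255)) for s,w in((a,p),(b,q))]
    for ss,oo in (((a,),(o[0],)),((b,),(o[1],)),((a,b),o)):
        f=least_squares(lambda x:np.concatenate([lid(s,*x,r,h,.2*h)[0]-w[0] for s,w in zip(ss,oo)]),toz(a,*p,h))
        print(k,f.x.round(1),f.fun.round(2),[int(w[1][4]) for w in oo],[round(lid(s,*f.x,r,h,.2*h)[1]) for s in ss])
for i,(p,q) in enumerate([((261,222),(393,222)),((292,224),(363,205)),((323,226),(335,189)),((353,228),(311,176))]):
    # yellow incl. dot: bounding via filled contour
    for s,w in((a,p),(b,q)):
        hsv=cv2.cvtColor(s['pixels'],cv2.COLOR_RGB2HSV); m=cv2.inRange(hsv,(20,120,100),(35,255,255))
        cs=[c for c in cv2.findContours(m,cv2.RETR_EXTERNAL,2)[0] if len(c)>5]
        c=min(cs,key=lambda c:np.hypot(*(np.array(cv2.minEnclosingCircle(c)[0])-w)))
        mm=cv2.moments(c); u=mm['m10']/mm['m00'],mm['m01']/mm['m00']; print('mark',i+1,np.round(u,1),toz(s,*u,6).round(1))
im=np.hstack([cv2.resize(a['pixels'][y-30:y+30,x-30:x+30],(200,200),interpolation=2) for x,y in ((262,175),(443,220),(180,216),(343,165))])
im2=np.hstack([cv2.resize(b['pixels'][y-30:y+30,x-30:x+30],(200,200),interpolation=2) for x,y in ((370,255),(240,140),(486,268),(282,211))])
cv2.imwrite('pics/crop.png',np.vstack([im,im2])[:,:,::-1])
E
python3 meas.py
```

```text
a [647.5 146.9] [-0.  0.] [81] [88]
a [646.3 146.8] [-0.24 -0.16] [106] [133]
a [647.  147.4] [-0.17  0.2  -0.18  0.13] [81, 106] [88, 133]
b [ 528.8 -393.7] [-0. -0.] [161] [165]
b [ 527.5 -392.5] [-0. -0.] [98] [129]
b [ 527.8 -393.1] [-0.16  0.35 -0.24 -0.02] [161, 98] [165, 129]
c [534.2 377.1] [ 0. -0.] [256] [278]
c [530.5 377.1] [-0.  0.] [373] [428]
c [532.3 376.8] [ 0.1   0.65 -0.36  0.54] [256, 373] [278, 429]
d [ 668.2 -107.1] [-0.03  0.  ] [351] [372]
d [ 663.1 -108.3] [0.02 0.02] [371] [463]
d [ 665.9 -106.4] [-0.24  0.81 -0.05  1.04] [351, 371] [372, 466]
mark 1 [260.9 222.1] [510.3 134.5]
mark 1 [401.2 228.2] [513.6 163.5]
mark 2 [292.3 224.1] [502.8  42. ]Traceback (most recent call last):
  File "meas.py", line 24, in <module>
    mm=cv2.moments(c); u=mm['m10']/mm['m00'],mm['m01']/mm['m00']; print('mark',i+1,np.round(u,1),toz(s,*u,6).round(1))
                         ~~~~~~~~~^~~~~~~~~~
ZeroDivisionError: float division by zero
```

```bash
sed -i "s/m=cv2.inRange(hsv,(20,120,100),(35,255,255))/m=cv2.morphologyEx(cv2.inRange(hsv,(20,120,80),(35,255,255)),cv2.MORPH_CLOSE,np.ones((3,3)))/; s/if len(c)>5/if cv2.contourArea(c)>100/" meas.py; python3 meas.py | grep mark
```

```text
mark 1 [260.9 222.1] [510.2 134.6]
mark 1 [420.2 283.3] [634.2 267.4]
mark 2 [292.4 224.1] [502.8  41.9]
mark 2 [420.2 283.3] [634.2 267.4]
mark 3 [324. 226.] [495.5 -51.3]
mark 3 [420.2 283.3] [634.2 267.4]
mark 4 [352.8 227.9] [ 488.6 -136.6]
mark 4 [420.2 283.3] [634.2 267.4]
```

View pics/crop.png

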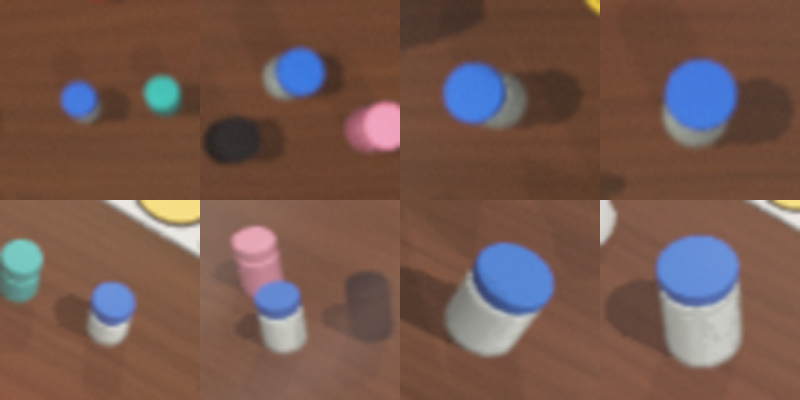

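The crop confirms all four choices: blue lids over white granules at (256,175), (443,212), (174,214) and (343,163). The look-alikes are turquoise, black and pink. I'll move above jar_a with the fingers closing across the strip.

Request:
servo_tool(motion=[{"slide": [24.5,-26.5,0],"roll": -0.077,"claw": 1},{"slide": [24.5,-26.5,0],"roll": -0.077,"claw": 1},{"slide": [24.5,-26.5,0],"roll": -0.077,"claw": 1},{"slide": [24.5,-26.5,0],"roll": -0.077,"claw": 1},{"slide": [24.5,-26.5,0],"roll": -0.077,"claw": 1},{"slide": [24.5,-26.5,0],"roll": -0.077,"claw": 1},{"slide": [24.5,-26.5,0],"roll": -0.077,"claw": 1},{"slide": [24.5,-26.5,0],"roll": -0.077,"claw": 1},{"slide": [24.5,-26.5,0],"roll": -0.077,"claw": 1},{"slide": [24.5,-26.5,0],"roll": -0.077,"claw": 1},{"slide": [24.5,-26.5,0],"roll": -0.077,"claw": 1},{"slide": [24.5,-26.5,0],"roll": -0.077,"claw": 1},{"slide": [24.5,-26.5,0],"roll": -0.077,"claw": 1},{"slide": [24.5,-26.5,0],"roll": -0.077,"claw": 1},{"slide": [24.5,-26.5,0],"roll": -0.077,"claw": 1},{"slide": [24.5,-26.5,0],"roll": -0.077,"claw": 1}], newtons=12)

```text
clock: 1.78
tcp_pos: [647.7, 145.5, 222.8]
ee_rot: [2.313, 2.126, 0.001]
wrist_force: [0.4, 0.4, -0.7]
finger_gap: 86.8
grasp_force: 0.0
```

```bash
cat > st.py <<'E'
from h import *
from scipy.spatial.transform import Rotation as Ro
o=manip.observe(); y=Ro.from_rotvec(o['ee_rot']).as_matrix()
print('t',o['clock'],'tcp',np.round(o['tcp_pos'],1),'close ang',np.arctan2(y[1,1],y[0,1]).round(3),'z',y[:,2].round(3),'gap',round(o['finger_gap'],1),'F',round(o['grasp_force'],1),np.round(o['wrist_force'],1),'q',np.round(o['q'],2))
E
python3 st.py; python3 -c "
from h import *
s=snap('wrist','w1.png')
c=-np.array(s['R']).T@np.array(s['t']);print(c,s['R'],s['cx'],s['cy'],s['fov_y'])"
```

```text
t 1.7833 tcp [647.7 145.5 222.8] close ang -0.084 z [ 0.  0. -1.] gap 86.8 F 0.0 [ 0.4  0.4 -0.7] q [-0.57  0.43  0.4   1.37 -0.17  1.38 -0.26]
[654.69409994 220.37223474 385.8531205 ] [[ 9.96485451e-01 -8.37642850e-02 -5.38305818e-04]
 [-8.04312999e-02 -9.58590901e-01  2.73192771e-01]
 [-2.33998122e-02 -2.72189325e-01 -9.61959157e-01]] 325.95734028960896 195.0321284760816 65.70646984690485
```

View pics/w1.png

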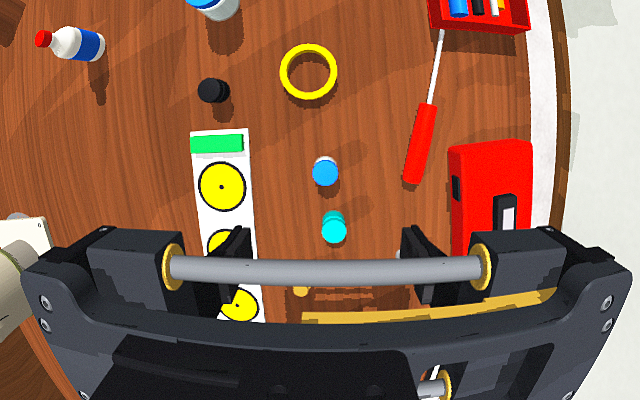

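The wrist view shows jar_a (blue) at (325,172), turquoise at (333,230), and mark 1 at (222,187). I'll convert these to world positions with the fisheye model.

```bash
cat >> h.py <<'E'
def wz(s,u,v,z):
    f=200/np.tan(np.radians(s['fov_y'])/2); d=np.array([u-s['cx'],v-s['cy']]); r=np.hypot(*d); th=r/f
    R=np.array(s['R']); D=R.T@np.array([*(d/max(r,1e-9)*np.sin(th)),np.cos(th)]); c=-R.T@np.array(s['t'])
    return (c+D*(z-c[2])/D[2])[:2]
def wblob(s,seed,lo,hi,close=1):
    hsv=cv2.cvtColor(s['pixels'],cv2.COLOR_RGB2HSV); m=cv2.morphologyEx(cv2.inRange(hsv,lo,hi),cv2.MORPH_CLOSE,np.ones((close,close)))
    cs=[c for c in cv2.findContours(m,cv2.RETR_EXTERNAL,2)[0] if cv2.contourArea(c)>60]
    c=min(cs,key=lambda c:np.hypot(*(np.array(cv2.minEnclosingCircle(c)[0])-seed))); mm=cv2.moments(c)
    return np.array([mm['m10'],mm['m01']])/mm['m00'], cv2.boundingRect(c)
E
python3 - <<'E'
from h import *
s=snap('wrist')
u,b=wblob(s,(325,172),(95,120,60),(125,255,255)); print(u,b,wz(s,*u,40),wz(s,*u,36))
u,b=wblob(s,(222,187),(22,120,100),(35,255,255),5); print(u,b,wz(s,*u,6))
E
```

```text
[320.69436202 165.46323772] (308, 153, 26, 26) [647.26639513 148.95547232] [647.13082683 148.21389277]
[218.02577958 181.41269841] (197, 159, 43, 46) [509.89662922 136.26308976]
```

```bash
python3 st.py
```

```text
t 1.8833 tcp [649.6 139.6 222.2] close ang -0.092 z [ 0.001 -0.004 -1.   ] gap 87.0 F 0.0 [-0.7  0.1  0.1] q [-0.57  0.43  0.4   1.37 -0.16  1.38 -0.26]
```

Request:
servo_tool(motion=[{"slide": [0,0,-20],"roll": 0.005,"claw": 1},{"slide": [0,0,-30],"roll": 0,"claw": 1},{"slide": [0,0,-30],"roll": 0,"claw": 1},{"slide": [0,0,-20],"roll": 0,"claw": 1},{"slide": [0,0,0],"roll": 0,"claw": 1},{"slide": [0,0,0],"roll": 0,"claw": 1},{"slide": [0,0,0],"roll": 0,"claw": 1},{"slide": [0,0,0],"roll": 0,"claw": 1}])

```text
clock: 2.55
tcp_pos: [647.9, 147.1, 124.8]
ee_rot: [2.303, 2.135, 0.005]
wrist_force: [0.2, -0.0, -0.5]
finger_gap: 87.0
grasp_force: 0.0
```

```bash
python3 st.py; python3 - <<'E'
from h import *
s=snap('wrist')
u,b=wblob(s,(320,150),(95,120,60),(125,255,255)); print(u,b,wz(s,*u,40),wz(s,*u,36))
E
python3 st.py
```

```text
t 2.55 tcp [647.9 147.1 124.8] close ang -0.076 z [ 0.003  0.001 -1.   ] gap 87.0 F 0.0 [ 0.2 -0.  -0.5] q [-0.57  0.5   0.37  1.49 -0.19  1.19 -0.24]
[324.39684192 197.60819018] (307, 180, 36, 36) [647.51755274 149.764002  ] [647.41670804 148.60067159]
t 2.6 tcp [647.7 147.  124.6] close ang -0.076 z [ 0.003  0.001 -1.   ] gap 86.9 F 0.0 [-0.3 -0.   0.1] q [-0.56  0.5   0.37  1.49 -0.19  1.19 -0.24]
```

Request:
servo_tool(motion=[{"slide": [0,1.5,-20],"roll": 0,"claw": 1},{"slide": [0,0,-25],"roll": 0,"claw": 1},{"slide": [0,0,-25],"roll": 0,"claw": 1},{"slide": [0,0,-20],"roll": 0,"claw": 0.6},{"slide": [0,0,-15],"roll": 0,"claw": 0.5},{"slide": [0,0,-11],"roll": 0,"claw": 0.45},{"slide": [0,0,0],"roll": 0,"claw": 0.42},{"slide": [0,0,0],"roll": 0,"claw": 0.4},{"slide": [0,0,0],"roll": 0,"claw": 0.37},{"slide": [0,0,0],"roll": 0,"claw": 0.34},{"slide": [0,0,0],"roll": 0,"claw": 0.3},{"slide": [0,0,0],"roll": 0,"claw": 0.2},{"slide": [0,0,0],"roll": 0,"claw": 0.2},{"slide": [0,0,0],"roll": 0,"claw": 0.2},{"slide": [0,0,0],"roll": 0,"claw": 0.2},{"slide": [0,0,0],"roll": 0,"claw": 0.2}], newtons=12)

```text
clock: 3.93
tcp_pos: [647.0, 148.3, 7.1]
ee_rot: [2.304, 2.135, 0.001]
wrist_force: [-1.6, 0.4, 5.2]
finger_gap: 29.5
grasp_force: 12.0
```

```bash
python3 st.py
```

```text
t 3.9333 tcp [647.  148.3   7.1] close ang -0.076 z [ 0.001  0.    -1.   ] gap 29.5 F 12.0 [-1.6  0.4  5.2] q [-0.54  0.62  0.34  1.57 -0.23  0.99 -0.21]
```

Request:
servo_tool(motion=[{"slide": [0,0,5],"roll": 0,"claw": 0.2},{"slide": [0,0,10],"roll": 0,"claw": 0.2},{"slide": [0,0,20],"roll": 0,"claw": 0.2},{"slide": [0,0,15],"roll": 0,"claw": 0.2},{"slide": [-15,-1.5,0],"roll": 0,"claw": 0.2},{"slide": [-25,-2.5,0],"roll": 0,"claw": 0.2},{"slide": [-27,-2.5,0],"roll": 0,"claw": 0.2},{"slide": [-25,-2.5,0],"roll": 0,"claw": 0.2},{"slide": [-22,-2,0],"roll": 0,"claw": 0.2},{"slide": [-15,-1,0],"roll": 0,"claw": 0.2},{"slide": [-8,-0.5,0],"roll": 0,"claw": 0.2},{"slide": [0,0,0],"roll": 0,"claw": 0.2},{"slide": [0,0,0],"roll": 0,"claw": 0.2},{"slide": [0,0,0],"roll": 0,"claw": 0.2},{"slide": [0,0,0],"roll": 0,"claw": 0.2}])

```text
clock: 5.18
tcp_pos: [510.7, 135.7, 56.7]
ee_rot: [2.304, 2.135, 0.001]
wrist_force: [0.1, 0.4, -0.9]
finger_gap: 29.4
grasp_force: 12.0
```

```bash
python3 st.py; python3 -c "
from h import *
s=snap('wrist','w2.png')
for n in ['mark_1','start_block']:
  for d in nets.trace(s,n):
    v,u=np.nonzero(d['region']); print(n,d['p'],d['box'],wz(s,u.mean(),v.mean(),6))
t=snap('top')
print([ (d['box'][:2],toz(t,*np.nonzero(d['region'])[::-1][0:2] and (np.nonzero(d['region'])[1].mean(),np.nonzero(d['region'])[0].mean()),6)) for d in nets.trace(t,'mark_1')])"
```

```text
t 5.1833 tcp [510.7 135.7  56.7] close ang -0.076 z [ 0.001 -0.    -1.   ] gap 29.4 F 12.0 [ 0.1  0.4 -0.9] q [-0.67  0.29  0.37  1.92 -0.12  0.96 -0.32]
mark_1 0.7 [284.6, 285.6, 79.0, 29.8] [504.51986547  57.85293788]
mark_1 0.63 [275.3, 168.2, 96.1, 69.2] [510.6423868  147.43253846]
mark_1 0.62 [295.9, 215.2, 59.0, 80.1] [509.25874634 109.78540321]
start_block 0.58 [271.8, 119.4, 107.3, 35.2] [514.32175932 193.23847124]
[([340.1, 217.0], array([ 488.82938097, -135.96352014])), ([313.9, 214.4], array([496.78897121, -50.80609505])), ([267.2, 212.8], array([515.22795536, 109.67388634])), ([278.8, 213.4], array([503.51924158,  42.70300654]))]
```

View pics/w2.png

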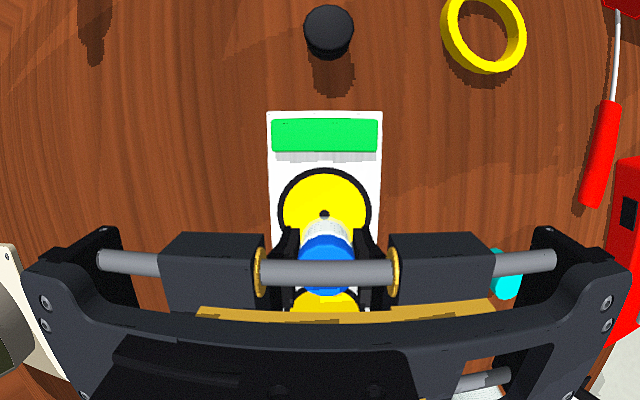

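Jar_a is held at (325,265). Mark 1's centre dot is at (324,214), just beyond it.

```bash
python3 -c "
from h import *
s=snap('wrist')
print(wz(s,324,214.5,6))
for n in (250,266): print(wz(s,326,n,90))
print(wz(s,279,200,6),wz(s,371,200,6),wz(s,325,170,6))"
```

```text
[509.04026411 135.49023339]
[511.49364933 147.57110621]
[510.85056694 139.08446609]
[477.31863088 148.96032218] [543.86861005 143.93602475] [512.2963101  168.40135021]
```

Request:
servo_tool(motion=[{"slide": [-1,-0.5,-10],"roll": 0,"claw": 0.2},{"slide": [0,0,-15],"roll": 0,"claw": 0.2},{"slide": [0,0,-10],"roll": 0,"claw": 0.2},{"slide": [0,0,-4],"roll": 0,"claw": 0.2},{"slide": [0,0,-2],"roll": 0,"claw": 0.2},{"slide": [0,0,-1],"roll": 0,"claw": 0.2},{"slide": [0,0,-1],"roll": 0,"claw": 0.2},{"slide": [0,0,-0.5],"roll": 0,"claw": 0.2},{"slide": [0,0,0],"roll": 0,"claw": 0.2},{"slide": [0,0,0],"roll": 0,"claw": 0.2},{"slide": [0,0,0],"roll": 0,"claw": 0.2}])

```text
clock: 6.4
tcp_pos: [508.9, 135.3, 13.3]
ee_rot: [2.304, 2.135, 0.001]
wrist_force: [-0.5, -0.0, -1.0]
finger_gap: 29.6
grasp_force: 12.0
```

```bash
python3 st.py
```

```text
t 6.4 tcp [508.9 135.3  13.3] close ang -0.076 z [ 0.  0. -1.] gap 29.6 F 12.0 [-0.5 -0.  -1. ] q [-0.65  0.35  0.35  1.95 -0.16  0.87 -0.29]
```

Request:
servo_tool(motion=[{"slide": [0,0,-0.4],"roll": 0,"claw": 0.2},{"slide": [0,0,0],"roll": 0,"claw": 0.36},{"slide": [0,0,0],"roll": 0,"claw": 0.4},{"slide": [0,0,0],"roll": 0,"claw": 0.5},{"slide": [0,0,0],"roll": 0,"claw": 0.6},{"slide": [0,0,0],"roll": 0,"claw": 0.7},{"slide": [0,0,15],"roll": 0,"claw": 0.8},{"slide": [0,0,30],"roll": 0,"claw": 0.9},{"slide": [0,0,30],"roll": 0,"claw": 1},{"slide": [0,-10,30],"roll": 0,"claw": 1},{"slide": [0,-25,5],"roll": 0,"claw": 1},{"slide": [1,-35,0],"roll": 0,"claw": 1},{"slide": [2,-35,0],"roll": 0,"claw": 1},{"slide": [2,-35,0],"roll": 0,"claw": 1},{"slide": [2,-35,0],"roll": 0,"claw": 1},{"slide": [2,-35,0],"roll": 0,"claw": 1},{"slide": [2,-35,0],"roll": 0,"claw": 1},{"slide": [2,-35,0],"roll": 0,"claw": 1},{"slide": [2,-35,0],"roll": 0,"claw": 1}])

```text
clock: 7.98
tcp_pos: [523.6, -181.4, 122.8]
ee_rot: [2.304, 2.136, 0.001]
wrist_force: [1.7, 0.6, -0.4]
finger_gap: 86.8
grasp_force: 0.0
```

Request:
servo_tool(motion=[{"slide": [2,-35,0],"roll": 0,"claw": 1},{"slide": [2,-35,0],"roll": 0,"claw": 1},{"slide": [0,-35,0],"roll": 0,"claw": 1},{"slide": [0,-33,0],"roll": 0,"claw": 1},{"slide": [0,-25,0],"roll": 0,"claw": 1},{"slide": [0,-20,0],"roll": 0,"claw": 1},{"slide": [0,-10,0],"roll": 0,"claw": 1},{"slide": [0,-7,0],"roll": 0,"claw": 1},{"slide": [0,0,0],"roll": 0,"claw": 1},{"slide": [0,0,0],"roll": 0,"claw": 1},{"slide": [0,0,0],"roll": 0,"claw": 1},{"slide": [0,0,0],"roll": 0,"claw": 1}])

```text
clock: 8.98
tcp_pos: [528.4, -378.2, 122.8]
ee_rot: [-2.302, -2.137, -0.001]
wrist_force: [0.0, -0.2, -0.4]
finger_gap: 86.9
grasp_force: 0.0
```

```bash
python3 st.py; python3 - <<'E'
from h import *
s=snap('wrist','w3.png')
u,b=wblob(s,(320,195),(95,120,60),(125,255,255)); print(u,b,wz(s,*u,54),wz(s,*u,49))
t=snap('top')
u,b=wblob(t,(261,218),(100,110,60),(125,255,255)); print(u,b,toz(t,*u,44))
E
```

```text
t 8.9833 tcp [ 528.4 -378.2  122.8] close ang -0.074 z [ 0.     0.001 -1.   ] gap 86.9 F 0.0 [ 0.  -0.2 -0.4] q [ 0.09  0.51  0.63  1.54 -0.31  1.19  0.7 ]
[327.37795699 219.39919355] (303, 195, 50, 50) [ 529.27906798 -389.11559913] [ 529.1642283 -390.9646935]
[171.85025198 213.38732901] (163, 205, 18, 18) [536.42903433 383.61821837]
```

View pics/w3.png

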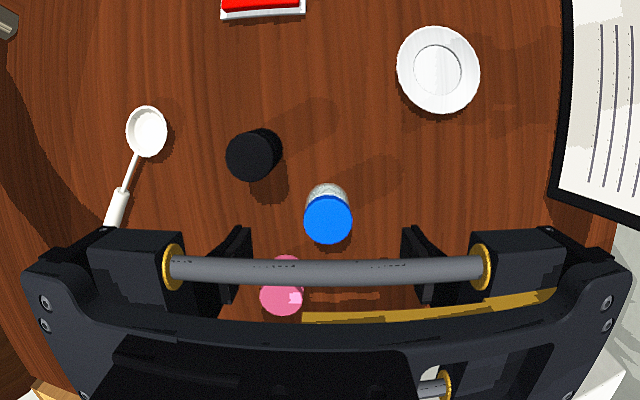

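jar_b's lid is at (327,219), clear of the pink jar (282,285) and the black one (253,155). I'll correct and grasp.

Request:
servo_tool(motion=[{"slide": [0.5,-7,0],"roll": 0,"claw": 1},{"slide": [0,-6,-10],"roll": 0,"claw": 1},{"slide": [0,0,-25],"roll": 0,"claw": 1},{"slide": [0,0,-25],"roll": 0,"claw": 1},{"slide": [0,0,-20],"roll": 0,"claw": 1},{"slide": [0,0,-15],"roll": 0,"claw": 0.8},{"slide": [0,0,-11],"roll": 0,"claw": 0.6},{"slide": [0,0,0],"roll": 0,"claw": 0.55},{"slide": [0,0,0],"roll": 0,"claw": 0.52},{"slide": [0,0,0],"roll": 0,"claw": 0.48},{"slide": [0,0,0],"roll": 0,"claw": 0.44},{"slide": [0,0,0],"roll": 0,"claw": 0.4},{"slide": [0,0,0],"roll": 0,"claw": 0.3},{"slide": [0,0,0],"roll": 0,"claw": 0.3},{"slide": [0,0,0],"roll": 0,"claw": 0.3}], newtons=15)

```text
clock: 10.33
tcp_pos: [528.6, -392.9, 17.4]
ee_rot: [2.303, 2.135, 0.001]
wrist_force: [-0.7, 0.4, 4.9]
finger_gap: 39.8
grasp_force: 15.0
```

```bash
python3 st.py
```

```text
t 10.3333 tcp [ 528.6 -392.9   17.4] close ang -0.076 z [ 0.001 -0.    -1.   ] gap 39.8 F 15.0 [-0.7  0.4  4.9] q [ 0.15  0.64  0.57  1.59 -0.39  1.02  0.77]
```

Request:
servo_tool(motion=[{"slide": [0,0,5],"roll": 0,"claw": 0.3},{"slide": [0,0,10],"roll": 0,"claw": 0.3},{"slide": [0,0,20],"roll": 0,"claw": 0.3},{"slide": [0,0,20],"roll": 0,"claw": 0.3},{"slide": [0,10,15],"roll": 0,"claw": 0.3},{"slide": [0,20,0],"roll": 0,"claw": 0.3},{"slide": [-2,30,0],"roll": 0,"claw": 0.3},{"slide": [-2,30,0],"roll": 0,"claw": 0.3},{"slide": [-2,30,0],"roll": 0,"claw": 0.3},{"slide": [-2,30,0],"roll": 0,"claw": 0.3},{"slide": [-2,30,0],"roll": 0,"claw": 0.3},{"slide": [-2,30,0],"roll": 0,"claw": 0.3},{"slide": [-2,30,0],"roll": 0,"claw": 0.3},{"slide": [-2,30,0],"roll": 0,"claw": 0.3},{"slide": [-2,30,0],"roll": 0,"claw": 0.3},{"slide": [-2,30,0],"roll": 0,"claw": 0.3},{"slide": [-2,30,0],"roll": 0,"claw": 0.3},{"slide": [-2,30,0],"roll": 0,"claw": 0.3},{"slide": [-2,20,0],"roll": 0,"claw": 0.3},{"slide": [0,10,0],"roll": 0,"claw": 0.3}])

```text
clock: 12.0
tcp_pos: [501.9, 30.3, 87.3]
ee_rot: [-2.3, -2.139, -0.002]
wrist_force: [-0.8, 0.1, -1.5]
finger_gap: 39.7
grasp_force: 15.0
```

Request:
servo_tool(motion=[{"slide": [0,10,0],"roll": 0,"claw": 0.3},{"slide": [0,5,-5],"roll": 0,"claw": 0.3},{"slide": [0,0,-10],"roll": 0,"claw": 0.3},{"slide": [0,0,0],"roll": 0,"claw": 0.3},{"slide": [0,0,0],"roll": 0,"claw": 0.3},{"slide": [0,0,0],"roll": 0,"claw": 0.3},{"slide": [0,0,0],"roll": 0,"claw": 0.3}])

```text
clock: 12.58
tcp_pos: [502.3, 41.4, 71.7]
ee_rot: [2.306, 2.134, -0.0]
wrist_force: [-0.2, 0.4, -1.1]
finger_gap: 39.4
grasp_force: 15.0
```

```bash
python3 st.py; python3 -c "
from h import *
s=snap('wrist','w4.png')
for p in ((509.5,135,46),(502.5,42.3,6)):
  X=np.array(s['R'])@np.array(p)+np.array(s['t']); f=200/np.tan(np.radians(s['fov_y'])/2); r=np.hypot(X[0],X[1]); th=np.arctan2(r,X[2]); print(s['cx']+f*th*X[0]/r,s['cy']+f*th*X[1]/r)
u,b=wblob(s,(320,130),(95,120,60),(125,255,255)); print(u,b,wz(s,*u,46),wz(s,*u,42))
"
```

```text
t 12.5833 tcp [502.3  41.4  71.7] close ang -0.077 z [ 0. -0. -1.] gap 39.4 F 15.0 [-0.2  0.4 -1.1] q [-0.61  0.22  0.48  1.97 -0.12  0.98 -0.14]
324.8621766393977 78.83569006371798
325.3269357561264 206.5566203498973
[324.52558824  78.3154902 ] (301, 55, 48, 48) [509.32383931 135.33497909] [509.33329706 135.73561263]
```

View pics/w4.png

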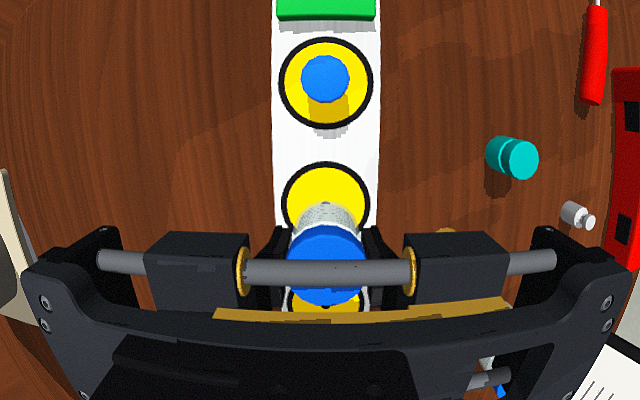

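jar_a stands centred on mark 1 at (325,79). jar_b hangs over mark 2, and its dot at (326,206) matches the prediction. I'll lower it, release, and go on to jar_c at (533,377).

Request:
servo_tool(motion=[{"slide": [0,0.5,-10],"roll": 0,"claw": 0.3},{"slide": [0,0,-15],"roll": 0,"claw": 0.3},{"slide": [0,0,-12],"roll": 0,"claw": 0.3},{"slide": [0,0,-6],"roll": 0,"claw": 0.3},{"slide": [0,0,-2],"roll": 0,"claw": 0.3},{"slide": [0,0,-1],"roll": 0,"claw": 0.3},{"slide": [0,0,-1],"roll": 0,"claw": 0.3},{"slide": [0,0,-0.7],"roll": 0,"claw": 0.3},{"slide": [0,0,0],"roll": 0,"claw": 0.3},{"slide": [0,0,0],"roll": 0,"claw": 0.3},{"slide": [0,0,0],"roll": 0,"claw": 0.3}])

```text
clock: 13.55
tcp_pos: [502.4, 42.8, 24.3]
ee_rot: [2.304, 2.135, 0.001]
wrist_force: [-0.0, -0.0, -1.3]
finger_gap: 39.4
grasp_force: 15.0
```

```bash
python3 st.py
```

```text
t 13.55 tcp [502.4  42.8  24.3] close ang -0.076 z [ 0.001  0.    -1.   ] gap 39.4 F 15.0 [-0.  -0.  -1.3] q [-0.59  0.3   0.47  2.   -0.17  0.88 -0.1 ]
```

Request:
servo_tool(motion=[{"slide": [0,0,-0.5],"roll": 0,"claw": 0.3},{"slide": [0,0,-0.4],"roll": 0,"claw": 0.3},{"slide": [0,0,0],"roll": 0,"claw": 0.3},{"slide": [0,0,0],"roll": 0,"claw": 0.48},{"slide": [0,0,0],"roll": 0,"claw": 0.55},{"slide": [0,0,0],"roll": 0,"claw": 0.7},{"slide": [0,0,0],"roll": 0,"claw": 0.8},{"slide": [0,0,15],"roll": 0,"claw": 0.9},{"slide": [0,0,30],"roll": 0,"claw": 1},{"slide": [0,0,35],"roll": 0,"claw": 1},{"slide": [0,0,35],"roll": 0,"claw": 1},{"slide": [3,15,15],"roll": 0,"claw": 1},{"slide": [3,30,0],"roll": 0,"claw": 1},{"slide": [3,35,0],"roll": 0,"claw": 1},{"slide": [3,35,0],"roll": 0,"claw": 1},{"slide": [3,35,0],"roll": 0,"claw": 1},{"slide": [3,35,0],"roll": 0,"claw": 1},{"slide": [3,35,0],"roll": 0,"claw": 1},{"slide": [3,35,0],"roll": 0,"claw": 1},{"slide": [3,35,0],"roll": 0,"claw": 1}])

```text
clock: 15.22
tcp_pos: [529.0, 334.5, 152.9]
ee_rot: [-2.304, -2.135, -0.0]
wrist_force: [1.4, -0.2, 0.2]
finger_gap: 86.8
grasp_force: 0.0
```

Request:
servo_tool(motion=[{"slide": [3,25,0],"roll": 0,"claw": 1},{"slide": [0,10,0],"roll": 0,"claw": 1},{"slide": [0,5,0],"roll": 0,"claw": 1},{"slide": [0,0,0],"roll": 0,"claw": 1},{"slide": [0,0,0],"roll": 0,"claw": 1},{"slide": [0,0,0],"roll": 0,"claw": 1},{"slide": [0,0,0],"roll": 0,"claw": 1},{"slide": [0,0,0],"roll": 0,"claw": 1}])

```text
clock: 15.88
tcp_pos: [532.6, 371.7, 153.4]
ee_rot: [2.306, 2.134, 0.001]
wrist_force: [-0.5, 0.3, 0.2]
finger_gap: 86.9
grasp_force: 0.0
```

```bash
python3 st.py; python3 - <<'E'
from h import *
s=snap('wrist','w5.png')
u,b=wblob(s,(320,215),(95,120,60),(125,255,255)); print(u,b,wz(s,*u,70),wz(s,*u,63))
t=snap('top')
for q in ((261,218),(292,220)):
  u,b=wblob(t,q,(100,110,60),(125,255,255)); print(u,b,toz(t,*u,44),toz(t,*u,58))
E
```

```text
t 15.8833 tcp [532.6 371.7 153.4] close ang -0.077 z [ 0.  0. -1.] gap 86.9 F 0.0 [-0.5  0.3  0.2] q [-0.92  0.44  0.33  1.5  -0.14  1.23 -0.66]
[325.8134004 192.7773845] (296, 163, 60, 60) [533.56895416 378.79983516] [533.41275559 376.87268534]
[291.26324786 222.62393162] (286, 217, 12, 12) [504.07382251  42.86392112] [502.89833808  42.0392136 ]
[291.26324786 222.62393162] (286, 217, 12, 12) [504.07382251  42.86392112] [502.89833808  42.0392136 ]
```

View pics/w5.png

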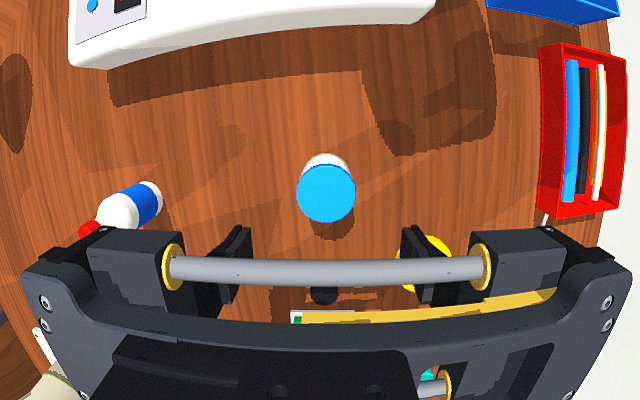

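jar_c's lid is at (326,193) with nothing near it. I'll grasp it.

Request:
servo_tool(motion=[{"slide": [0.7,6,-10],"roll": 0,"claw": 1},{"slide": [0,0,-30],"roll": 0,"claw": 1},{"slide": [0,0,-30],"roll": 0,"claw": 1},{"slide": [0,0,-25],"roll": 0,"claw": 1},{"slide": [0,0,-20],"roll": 0,"claw": 1},{"slide": [0,0,-12],"roll": 0,"claw": 0.8},{"slide": [0,0,0],"roll": 0,"claw": 0.68},{"slide": [0,0,0],"roll": 0,"claw": 0.63},{"slide": [0,0,0],"roll": 0,"claw": 0.59},{"slide": [0,0,0],"roll": 0,"claw": 0.55},{"slide": [0,0,0],"roll": 0,"claw": 0.5},{"slide": [0,0,0],"roll": 0,"claw": 0.4},{"slide": [0,0,0],"roll": 0,"claw": 0.4},{"slide": [0,0,0],"roll": 0,"claw": 0.4}], newtons=20)

```text
clock: 17.15
tcp_pos: [533.4, 379.2, 27.1]
ee_rot: [2.304, 2.135, 0.003]
wrist_force: [-1.1, 0.1, 6.5]
finger_gap: 49.7
grasp_force: 20.0
```

```bash
python3 st.py
```

```text
t 17.15 tcp [533.4 379.2  27.1] close ang -0.076 z [ 0.001  0.001 -1.   ] gap 49.7 F 20.0 [-1.1  0.1  6.5] q [-0.91  0.57  0.29  1.59 -0.19  1.01 -0.63]
```

Request:
servo_tool(motion=[{"slide": [0,0,5],"roll": 0,"claw": 0.4},{"slide": [0,0,15],"roll": 0,"claw": 0.4},{"slide": [0,0,25],"roll": 0,"claw": 0.4},{"slide": [0,0,25],"roll": 0,"claw": 0.4},{"slide": [0,-10,20],"roll": 0,"claw": 0.4},{"slide": [-3,-20,10],"roll": 0,"claw": 0.4},{"slide": [-3,-30,0],"roll": 0,"claw": 0.4},{"slide": [-3,-30,0],"roll": 0,"claw": 0.4},{"slide": [-3,-30,0],"roll": 0,"claw": 0.4},{"slide": [-3,-30,0],"roll": 0,"claw": 0.4},{"slide": [-3,-30,0],"roll": 0,"claw": 0.4},{"slide": [-3,-30,0],"roll": 0,"claw": 0.4},{"slide": [-3,-30,0],"roll": 0,"claw": 0.4},{"slide": [-3,-30,0],"roll": 0,"claw": 0.4},{"slide": [-3,-30,0],"roll": 0,"claw": 0.4},{"slide": [-3,-30,0],"roll": 0,"claw": 0.4},{"slide": [-3,-30,0],"roll": 0,"claw": 0.4},{"slide": [-2,-30,0],"roll": 0,"claw": 0.4},{"slide": [0,-20,0],"roll": 0,"claw": 0.4},{"slide": [0,-10,0],"roll": 0,"claw": 0.4}])

```text
clock: 18.82
tcp_pos: [494.4, -44.4, 126.4]
ee_rot: [2.308, 2.131, -0.0]
wrist_force: [1.0, -0.5, -2.2]
finger_gap: 49.9
grasp_force: 20.0
```

Request:
servo_tool(motion=[{"slide": [0,-10,0],"roll": 0,"claw": 0.4},{"slide": [0,0,-10],"roll": 0,"claw": 0.4},{"slide": [0,0,-20],"roll": 0,"claw": 0.4},{"slide": [0,0,-10],"roll": 0,"claw": 0.4},{"slide": [0,0,0],"roll": 0,"claw": 0.4},{"slide": [0,0,0],"roll": 0,"claw": 0.4},{"slide": [0,0,0],"roll": 0,"claw": 0.4},{"slide": [0,0,0],"roll": 0,"claw": 0.4}])

```text
clock: 19.48
tcp_pos: [495.5, -50.9, 86.8]
ee_rot: [2.303, 2.136, 0.002]
wrist_force: [-0.2, -0.9, -1.1]
finger_gap: 49.8
grasp_force: 20.0
```

```bash
python3 st.py; cat >> h.py <<'E'
def wproj(s,p):
    X=np.array(s['R'])@np.array(p)+np.array(s['t']); f=200/np.tan(np.radians(s['fov_y'])/2); r=np.hypot(X[0],X[1]); th=np.arctan2(r,X[2]); return s['cx']+f*th*X[0]/r,s['cy']+f*th*X[1]/r
E
python3 -c "
from h import *
s=snap('wrist','w6.png')
print(wproj(s,(495.6,-51,6)), wproj(s,(502.5,42,60)))
u,b=wblob(s,(320,80),(95,120,60),(125,255,255)); print(u,b,wz(s,*u,60))
"
```

```text
t 19.4833 tcp [495.5 -50.9  86.8] close ang -0.076 z [ 0.001  0.    -1.   ] gap 49.8 F 20.0 [-0.2 -0.9 -1.1] q [-0.5   0.19  0.56  1.98 -0.12  1.    0.04]
(np.float64(325.3433628834678), np.float64(202.1074013637721)) (np.float64(324.9887628800759), np.float64(80.15395148303662))
[325.27306907  75.95370072] (294, 45, 64, 63) [502.86564092  44.58123862]
```

View pics/w6.png

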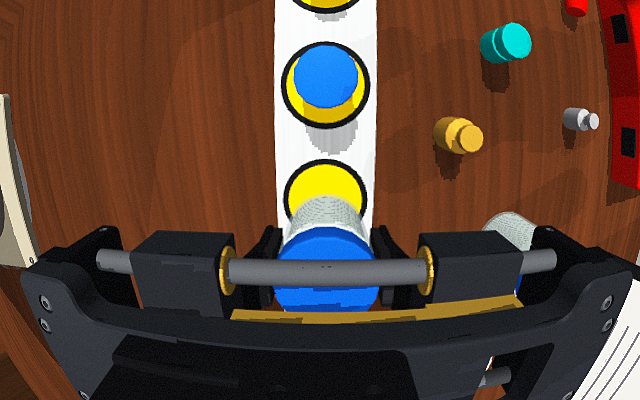

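jar_b is on mark 2 at (325,80). jar_c is above mark 3, whose rim at (325,200) agrees with the prediction. I'll lower it.

Request:
servo_tool(motion=[{"slide": [0,0,-10],"roll": 0,"claw": 0.4},{"slide": [0,0,-15],"roll": 0,"claw": 0.4},{"slide": [0,0,-12],"roll": 0,"claw": 0.4},{"slide": [0,0,-8],"roll": 0,"claw": 0.4},{"slide": [0,0,-4],"roll": 0,"claw": 0.4},{"slide": [0,0,-2],"roll": 0,"claw": 0.4},{"slide": [0,0,-1],"roll": 0,"claw": 0.4},{"slide": [0,0,-1],"roll": 0,"claw": 0.4},{"slide": [0,0,-0.5],"roll": 0,"claw": 0.4},{"slide": [0,0,0],"roll": 0,"claw": 0.4},{"slide": [0,0,0],"roll": 0,"claw": 0.4},{"slide": [0,0,0],"roll": 0,"claw": 0.4}])

```text
clock: 20.53
tcp_pos: [495.3, -51.3, 33.1]
ee_rot: [2.304, 2.135, 0.001]
wrist_force: [-1.1, -1.1, 4.9]
finger_gap: 49.5
grasp_force: 20.0
```

```bash
python3 st.py
```

```text
t 20.5333 tcp [495.3 -51.3  33.1] close ang -0.076 z [ 0.001  0.    -1.   ] gap 49.5 F 20.0 [-1.1 -1.1  4.9] q [-0.47  0.28  0.54  2.02 -0.18  0.89  0.09]
```

Request:
servo_tool(motion=[{"slide": [0,0,0],"roll": 0,"claw": 0.6},{"slide": [0,0,0],"roll": 0,"claw": 0.7},{"slide": [0,0,0],"roll": 0,"claw": 0.8},{"slide": [0,0,0],"roll": 0,"claw": 0.8},{"slide": [0,0,15],"roll": 0,"claw": 0.9},{"slide": [0,0,30],"roll": 0,"claw": 1},{"slide": [0,0,35],"roll": 0,"claw": 1},{"slide": [0,0,35],"roll": 0,"claw": 1},{"slide": [0,0,22],"roll": 0,"claw": 1},{"slide": [20,-7,0],"roll": 0,"claw": 1},{"slide": [35,-12,0],"roll": 0,"claw": 1},{"slide": [35,-12,0],"roll": 0,"claw": 1},{"slide": [35,-12,0],"roll": 0,"claw": 1},{"slide": [30,-10,0],"roll": 0,"claw": 1},{"slide": [16,-5,0],"roll": 0,"claw": 1},{"slide": [0,0,0],"roll": 0,"claw": 1},{"slide": [0,0,0],"roll": 0,"claw": 1},{"slide": [0,0,0],"roll": 0,"claw": 1},{"slide": [0,0,0],"roll": 0,"claw": 1},{"slide": [0,0,0],"roll": 0,"claw": 1}])

```text
clock: 22.2
tcp_pos: [665.4, -108.7, 170.0]
ee_rot: [-2.304, -2.136, -0.001]
wrist_force: [-0.4, 0.1, 1.1]
finger_gap: 87.1
grasp_force: 0.0
```

```bash
python3 st.py; python3 - <<'E'
from h import *
s=snap('wrist','w7.png')
u,b=wblob(s,(320,215),(95,120,60),(125,255,255)); print(u,b,wz(s,*u,88))
E
```

```text
t 22.2 tcp [ 665.4 -108.7  170. ] close ang -0.076 z [ 0.     0.001 -1.   ] gap 87.1 F 0.0 [-0.4  0.1  1.1] q [-0.32  0.52  0.59  1.41 -0.29  1.3   0.21]
[326.4975616  194.90639973] (291, 160, 72, 71) [ 666.87517698 -103.06926455]
```

View pics/w7.png

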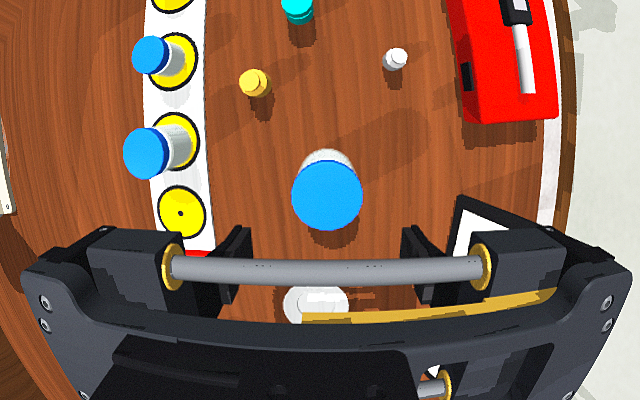

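jar_d's lid is at (326,195). Before I descend, I'll check that the gripper body clears the tablet corner at (460,198).

```bash
python3 - <<'E'
from h import *
s=snap('wrist'); t=snap('top')
for z in (0,60,120,160): print(z,wz(s,460,197,z).round(),wz(s,452,242,z).round(),toz(t,353,120,z).round(), toz(t,358,75,z).round())
u,b=wblob(s,(182,213),(22,120,100),(35,255,255),5); print(b,wz(s,181,213,6))
E
```

```text
0 [ 824. -142.] [ 817. -201.] [ 820. -146.] [ 963. -165.]
60 [ 797. -123.] [ 791. -171.] [ 800. -141.] [ 937. -159.]
120 [ 769. -103.] [ 765. -141.] [ 781. -136.] [ 911. -153.]
160 [751. -90.] [ 747. -121.] [ 768. -132.] [ 894. -149.]
(159, 188, 45, 49) [ 488.27418198 -135.74140962]
```

Both views put the corner on the table at x≈822, so the body clears it. Mark 4 is at (488.4,-136). I'll grasp jar_d.

Request:
servo_tool(motion=[{"slide": [1.5,3.5,-5],"roll": 0,"claw": 1},{"slide": [0,0,-20],"roll": 0,"claw": 1},{"slide": [0,0,-30],"roll": 0,"claw": 1},{"slide": [0,0,-30],"roll": 0,"claw": 1},{"slide": [0,0,-25],"roll": 0,"claw": 1},{"slide": [0,0,-15],"roll": 0,"claw": 1},{"slide": [0,0,-8],"roll": 0,"claw": 0.85},{"slide": [0,0,0],"roll": 0,"claw": 0.8},{"slide": [0,0,0],"roll": 0,"claw": 0.75},{"slide": [0,0,0],"roll": 0,"claw": 0.71},{"slide": [0,0,0],"roll": 0,"claw": 0.67},{"slide": [0,0,0],"roll": 0,"claw": 0.6},{"slide": [0,0,0],"roll": 0,"claw": 0.5},{"slide": [0,0,0],"roll": 0,"claw": 0.5},{"slide": [0,0,0],"roll": 0,"claw": 0.5}], newtons=30)

```text
clock: 23.6
tcp_pos: [667.9, -105.9, 38.0]
ee_rot: [2.304, 2.135, 0.002]
wrist_force: [-4.0, 0.5, 7.5]
finger_gap: 59.7
grasp_force: 30.0
```

```bash
python3 st.py
```

```text
t 23.6 tcp [ 667.9 -105.9   38. ] close ang -0.076 z [ 0.001  0.    -1.   ] gap 59.7 F 30.0 [-4.   0.5  7.5] q [-0.29  0.64  0.54  1.53 -0.36  1.07  0.25]
```

Request:
servo_tool(motion=[{"slide": [0,0,5],"roll": 0,"claw": 0.5},{"slide": [0,0,10],"roll": 0,"claw": 0.5},{"slide": [0,0,20],"roll": 0,"claw": 0.5},{"slide": [0,0,15],"roll": 0,"claw": 0.5},{"slide": [-10,-6,0],"roll": 0,"claw": 0.5},{"slide": [-20,-8,0],"roll": 0,"claw": 0.5},{"slide": [-25,-8,0],"roll": 0,"claw": 0.5},{"slide": [-25,-8,0],"roll": 0,"claw": 0.5},{"slide": [-25,0,0],"roll": 0,"claw": 0.5},{"slide": [-25,0,0],"roll": 0,"claw": 0.5},{"slide": [-25,0,0],"roll": 0,"claw": 0.5},{"slide": [-15,0,0],"roll": 0,"claw": 0.5},{"slide": [-9,0,0],"roll": 0,"claw": 0.5},{"slide": [0,0,0],"roll": 0,"claw": 0.5},{"slide": [0,0,0],"roll": 0,"claw": 0.5},{"slide": [0,0,0],"roll": 0,"claw": 0.5},{"slide": [0,0,0],"roll": 0,"claw": 0.5}])

```text
clock: 25.02
tcp_pos: [489.4, -135.7, 86.8]
ee_rot: [2.303, 2.135, 0.0]
wrist_force: [-0.0, 0.3, -3.1]
finger_gap: 59.3
grasp_force: 30.0
```

```bash
python3 st.py;python3 -c "
from h import *
s=snap('wrist','w8.png')
print(wproj(s,(488.4,-136,6)), wproj(s,(495.6,-51,76)))
u,b=wblob(s,(320,80),(95,120,60),(125,255,255)); print(u,b,wz(s,*u,76))"
```

```text
t 25.0167 tcp [ 489.4 -135.7   86.8] close ang -0.076 z [ 0.001 -0.001 -1.   ] gap 59.3 F 30.0 [-0.   0.3 -3.1] q [-0.39  0.22  0.64  1.95 -0.16  1.01  0.24]
(np.float64(324.0362235408851), np.float64(202.35964768138825)) (np.float64(324.5205910976215), np.float64(92.03544301540806))
[324.58497447  95.12618527] (281, 52, 89, 87) [495.50466202 -52.73670808]
```

View pics/w8.png

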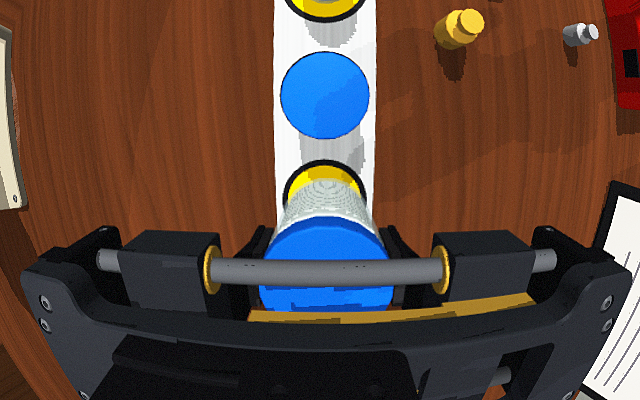

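jar_c is on mark 3, with its lid at (325,95). jar_d is above mark 4, whose rim top is at (324,160). I'll lower it.

Request:
servo_tool(motion=[{"slide": [-1,0,-10],"roll": 0,"claw": 0.5},{"slide": [0,0,-12],"roll": 0,"claw": 0.5},{"slide": [0,0,-10],"roll": 0,"claw": 0.5},{"slide": [0,0,-5],"roll": 0,"claw": 0.5},{"slide": [0,0,-2],"roll": 0,"claw": 0.5},{"slide": [0,0,-1.5],"roll": 0,"claw": 0.5},{"slide": [0,0,-1],"roll": 0,"claw": 0.5},{"slide": [0,0,-1],"roll": 0,"claw": 0.5},{"slide": [0,0,-0.5],"roll": 0,"claw": 0.5},{"slide": [0,0,0],"roll": 0,"claw": 0.5},{"slide": [0,0,0],"roll": 0,"claw": 0.5},{"slide": [0,0,0],"roll": 0,"claw": 0.5}])

```text
clock: 26.07
tcp_pos: [487.7, -135.8, 43.9]
ee_rot: [2.304, 2.135, 0.001]
wrist_force: [-1.5, 0.2, 0.4]
finger_gap: 59.7
grasp_force: 30.0
```

```bash
python3 st.py
```

```text
t 26.0667 tcp [ 487.7 -135.8   43.9] close ang -0.076 z [ 0.001  0.    -1.   ] gap 59.7 F 30.0 [-1.5  0.2  0.4] q [-0.36  0.29  0.62  1.99 -0.21  0.92  0.29]
```

Now I'll release, rise straight up, and back away to the right for a clear view.

Request:
servo_tool(motion=[{"slide": [0,0,-0.3],"roll": 0,"claw": 0.5},{"slide": [0,0,0],"roll": 0,"claw": 0.5},{"slide": [0,0,0],"roll": 0,"claw": 0.7},{"slide": [0,0,0],"roll": 0,"claw": 0.85},{"slide": [0,0,0],"roll": 0,"claw": 1},{"slide": [0,0,0],"roll": 0,"claw": 1},{"slide": [0,0,10],"roll": 0,"claw": 1},{"slide": [0,0,25],"roll": 0,"claw": 1},{"slide": [0,0,35],"roll": 0,"claw": 1},{"slide": [0,0,35],"roll": 0,"claw": 1},{"slide": [0,0,30],"roll": 0,"claw": 1},{"slide": [0,-30,0],"roll": 0,"claw": 1},{"slide": [0,-30,0],"roll": 0,"claw": 1},{"slide": [0,-30,0],"roll": 0,"claw": 1},{"slide": [0,-20,0],"roll": 0,"claw": 1},{"slide": [0,0,0],"roll": 0,"claw": 1},{"slide": [0,0,0],"roll": 0,"claw": 1},{"slide": [0,0,0],"roll": 0,"claw": 1},{"slide": [0,0,0],"roll": 0,"claw": 1}])

```text
clock: 27.65
tcp_pos: [487.7, -244.5, 178.4]
ee_rot: [-2.302, -2.137, -0.001]
wrist_force: [-0.3, 0.1, -0.0]
finger_gap: 87.0
grasp_force: 0.0
```

```bash
python3 st.py;python3 -c "
from h import *
s=snap('wrist','w9.png'); b=snap('scene','s9.png')
P=[(509.7,135,46),(502.6,42,60),(495.6,-51,76),(488.4,-136,94)]
for p in P:
  q=wproj(s,p); u,_=wblob(s,q,(95,120,60),(125,255,255)); print(np.round(q,1),u.round(1),wz(s,*u,p[2]).round(1),p)
cv2.imwrite('pics/f9.png',np.vstack([s['pixels'][:300],b['pixels'][110:270]])[:,:,::-1])
"
```

```text
t 27.65 tcp [ 487.7 -244.5  178.4] close ang -0.074 z [ 0.     0.001 -1.   ] gap 87.0 F 0.0 [-0.3  0.1 -0. ] q [-0.26  0.22  0.74  1.77 -0.16  1.22  0.44]
[ 320.1 -138.6] [317.8   3.8] [493.8 -64.3] (509.7, 135, 46)
[319.  -90.1] [317.8   3.8] [493.8 -69.3] (502.6, 42, 60)
[317.9 -20.4] [317.8   3.8] [493.9 -75. ] (495.6, -51, 76)
[315.9  68.3] [315.6  67.4] [ 488.2 -135.2] (488.4, -136, 94)
```

View pics/f9.png

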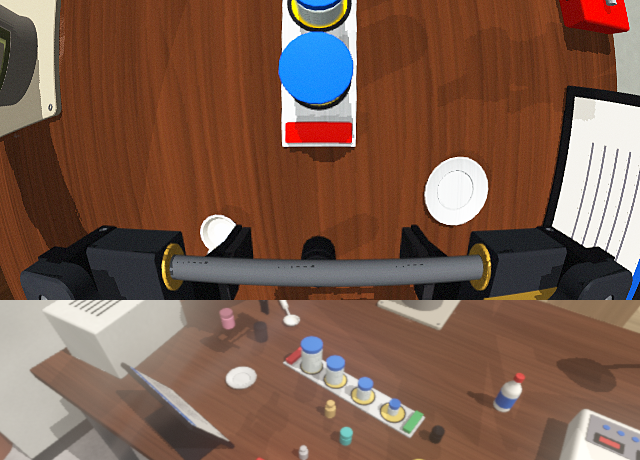

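The four jars stand upright and centred, in order from the green block (smallest) to the red block (largest). jar_d's lid measures (488.2,-135.2) against its mark at (488.4,-136), and the arm is clear of everything. I'm handing the job in.

```bash
python3 -c "
from station import manip
print(manip.close_job())"
```

```text
the job is handed in; nothing more can be done
None
```

I handed the job in after about 28 s of robot time: in the last pictures all four jars stand upright on their marks, smallest by the green block to largest by the red, each measured within about 3 mm of its mark's centre.

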